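Walk the tube block round to the sampler's stop rail

ROBOT

A 6-joint arm with a two-finger parallel gripper is mounted at the origin on the work surface. World frame = base frame: x ahead of the robot, y to its left, z up, the work surface at z = 0. Lengths are in m, angles in rad, forces in N, time in s.
With the tool pointing down it reaches from about 0.25 to 0.725 m from the base axis. Payload 9.7 kg.
Tool frame: the origin (TCP) lies at the centre of the arm's flange, where the gripper is bolted on; the fingertips stand 173 mm ahead of it and the grasp point (between the pads) lies 155 mm ahead of it; z points along the fingers, y is the line along which they close (so a half turn about z gives the same grasp; the last joint's range is limited). The gripper opens to 85 mm and grips with 20 to 120 N. Pads are 22 mm wide; open, the fingers measure 114 mm over their backs; the gripper's body (76 mm by 85 mm) begins 54 mm behind the grasp point. The pads swing forward as they close: fully open they stand 13 mm farther back than shut.
Start: joints at [1.117, 0.087, 0.176, 1.66, 0, 1.571], TCP at [0.241, 0.494, 0.405] pointing down, gripper open.
Joint ranges: [-3.13, 3.13], [-0.85, 1.81], [-1.15, 1.24], [-2.2, 2.28], [-1.44, 1.52], [-3.14, 3.14]. Speed limits (rad/s): [2.22, 2.22, 2.57, 3.14, 3.14, 3.14].

INTERFACE

Orientations are given as a unit quaternion [x, y, z, w].
In Python, from bench import * gives the robot as it stands.
- The arm moves only by the tool run_rows, called after "Emit:" by a JSON object that holds its "fn" and its "kwargs", one argument or row to a line. Schema: {"type":"object","properties":{"motion":{"type":"object","properties":{"dx":{"type":"array","items":{"type":"number"},"minItems":1,"maxItems":8},"dy":{"type":"array","items":{"type":"number"},"minItems":1,"maxItems":8},"dz":{"type":"array","items":{"type":"number"},"minItems":1,"maxItems":8},"yaw":{"type":"array","items":{"type":"number"},"minItems":1,"maxItems":8}},"additionalProperties":false,"required":["dx","dy","dz","yaw"]},"aperture":{"type":"number"},"only":{"type":"string"},"quiet":{"type":"boolean"},"lines":{"type":"string"}},"required":["motion"],"additionalProperties":false}. motion is an object with one list for each field, all of the same length, 1 to 8, a row being the entries at one place: dx, dy, dz (the shift in m), yaw (a turn about the tool's z in rad); each row shifts and turns the commanded pose from where the row before left it, along the tool's axes as they then stand; what a row does not reach is not made up. A row lasts 1/8 s, in which the tool goes at most 0.0625 m and 0.188 rad, less where a joint would pass 70% of its speed; a pose out of reach is approached as far as the arm can. aperture is the opening from 0.0 (shut) to 1.0 (fully open), set as the call begins (left out keeps the last). The fingers move at their own pace and stop on an object; the grip force is fixed at half the most. Time passes only in rows, so rows that do not move let the fingers close. The tool returns the time, the measured TCP pose, the force, the opening and the grip force at its end. only (a regular expression) keeps the lines of the reply that match it, lines (a string "A,B") keeps lines A to B, and quiet returns only ok. Input that does not fit is refused with a message, and nothing moves.
- get_obs(): the state, without advancing time (a new reading comes with each control period).
- get_image(name): name is "scene" or "top" or "wrist"; returns the picture (480x640x3 uint8, red, green, blue); there is no depth.
- camera_params(name): a dict with "K" (3x3 intrinsics, pixels), "distortion" ([k1, k2, p1, p2, k3] as OpenCV has them; the pictures are not rectified), "R" (3x3) and "t" (3): a world point X has camera coordinates R X + t; the wrist camera has in their place "T_tool_cam" (4x4, takes a point from camera to tool coordinates, whose origin is the TCP and whose axes are the flange's). Camera axes: x right, y down, z forward; pixel columns grow to the right and rows downward; lengths in m; the calibration is good to about 2 mm. A picture is of the moment at which its call begins: read the wrist's pose just before it. camera_params takes no time and is no camera call.
- job_done(): hands the job in; it is judged then, once.
Trained networks look in the newest picture that a camera, given by its name, has taken for a name from the list of things; names that differ only in an ending like _2 or _b are one class to them, and where a whole thing is asked for, a point or a joint stands for the part that bears it (a point fixed in the world has none). Each returns a list of dicts, best first, with "score" (0 to 1); they miss things now and then, are a little off and sometimes report something else, mostly with a low value. They report only what shows in the picture. A call takes as long as a camera call. They do not tell look-alikes from the thing itself.
- silhouettes(camera, label): "pixels" (480x640 bool, what is visible of it).
- tip_of(camera, label): "centre" ([x, y, z] in m, in world coordinates, good to about 4 mm: a listed point, or the origin of a listed thing).
The state is a dict: "clock": time; "joint_pos": joint angles; "qvel": joint speeds; "joint_torque": joint torques, N m; "ee_pos": TCP position; "eef_rot": TCP orientation; "force": force on the tool from outside, world axes, zero at the start; "ft_torque": the same for the moment, N m; "width": opening from 0.0 (shut) to 1.0 (fully open); "grip_force": force on a finger pad.
Only numpy, scipy, OpenCV 4.12 (cv2) and the standard library are available. Lean on these libraries where they do the work, as an engineer would, in place of code of your own. Each camera call takes 0.05 s, during which the arm holds its last target. There are 200 camera calls.

TASK

The heavy aluminium tube block has been left standing askew on the autosampler's deck. Without gripping or lifting it, walk it round with slow pushes of the fingertips at its corners until one of its two long sides (either will do) lies flush along the sampler's stop rail, with no part of the block past the rail's ends, and leave it standing there, clear of the robot. Do not disturb the vials on the deck or anything else on the bench.

Things in the scene. Friction and masses are not known exactly. Their poses are not given: they have to be found in the camera images.
- block: The tube block: machined aluminium, 144 mm long, 92 mm wide, 45 mm high, about 1.3 kg, fifteen empty bores in its top, alike either way round. Loose on the deck, dry friction (about 8 N slides it); pushed off-centre it turns. Starts 34 to 90 degrees off the rail's line, either side. Origin: centre of underside; x across (long sides at +-46 mm), y along it (ends at +-72 mm).
- sampler: The fixed autosampler: a grey deck 8 mm thick, then the bare aluminium stop rail, behind it a white housing (near face at x = 50 mm, 63 mm high; column and needle arm to 205 mm). Origin: bench level, under the middle of the rail's near face; x square through the rail, away from deck and robot (within 12 degrees), y along the rail to the left, z up. Deck: x = -240 to 0, y = -200 to 200 mm.
- rail (a point): Middle of the stop rail's near face, at the height of the deck's top; axes as sampler. The rail is straight, 270 mm long (y = -135 to +135 mm), 25 mm high above the deck and 6 mm thick, rigid. When the block lies flush its centre is 46 mm from this face (x = -46 mm in this frame).
- vial_left: A capped amber glass vial, 28 mm diameter, 60 mm tall, standing on the deck left of the block. Origin: centre of its underside.
- vial_right: A like vial, standing on the deck right of the block. Origin: centre of its underside.
- flask: A stoppered conical glass flask with red solution, 86 mm diameter at the foot, 148 mm tall, on the bench to the left. Origin: centre of its underside.
- bottle: A white plastic bottle, 64 mm diameter, 150 mm tall, on the bench to the left. Origin: centre of its underside.
- calculator: A blue pocket calculator, 150 x 78 x 14 mm, lying on the bench to the right. Origin: centre of its underside.
- marker: A white marker pen with black cap, 135 mm long, 13 mm thick, lying on the bench to the right. Origin: centre of its underside.
Mind the look-alikes: they are no part of the job. Leave any yellow look-alike of the block alone.

How it is judged:
On the way:
1. the fingertips push the block near a corner (contact force between the fingers and block above 1 N and (y of the grasp point in the frame of block above 0.025 m or y of the grasp point in the frame of block below -0.025 m) and (x of the grasp point in the frame of block above 0.015 m or x of the grasp point in the frame of block below -0.015 m)), for 0.1 s.
At the end, for the whole second after the job is handed in: The block stands flat and at rest on the deck, a long side against the stop rail within 2.5 mm and parallel to it within 2 degrees, the whole side between the rail's ends; vials and bench things are where they were (within 25 mm) and upright; the robot touches nothing (x of block in the frame of rail between -0.0485 and -0.044 m and angle between the y axis of block and the y axis of sampler, either way round below 0.035 rad and y of block in the frame of rail between -0.063 and 0.063 m and height (world z) of block below 0.011 m and angle between block's own z axis and vertical below 0.03 rad and linear speed of block below 0.01 m/s and angular speed of block below 0.05 rad/s and not (distance of any of vial_left, vial_right, flask, bottle, calculator, marker from where it was at the start of the episode above 0.025 m or angle between any of vial_left, vial_right, flask, bottle's own z axis and vertical above 0.35 rad)).
It fails at once if the block is lifted off the deck or tipped (more than 10 mm or 0.15 rad) (height (world z) of block above 0.018 m or angle between block's own z axis and vertical above 0.15 rad).
It fails at once if the block is shoved fast (over 0.25 m/s) instead of pushed slowly (linear speed of block above 0.25 m/s).
It fails at once if a vial or another bystander is shifted more than 25 mm or knocked over (distance of any of vial_left, vial_right, flask, bottle, calculator, marker from where it was at the start of the episode above 0.025 m or angle between any of vial_left, vial_right, flask, bottle's own z axis and vertical above 0.35 rad).
It also fails if it takes over 72 s, if anything falls off the work surface, if the arm or the gripper's body presses on something with over 40 N, if the wrist force passes 120 N, or if a joint passes its speed limit or range.

## Working session

There is one attempt and no reset: what is moved stays moved. The work goes in short steps, Python scripts to look and compute and a tool call to move; the robot and the scene stay as the last step left them, time stands still between calls to the robot, and variables do not carry over. Pictures are saved under pics/ and viewed, at most 10 in all, crops included, and the job is handed in when it is done.

```bash
ls; mkdir -p pics; python3 - <<'E'
from bench import *
import cv2,numpy as np
o=get_obs();print(o['clock'],o['ee_pos'],o['eef_rot'])
ims=[]
for c in("top","scene"):
    im=get_image(c);cv2.imwrite(f"pics/{c}0.png",im[:,:,::-1])
    for l in("block","rail","sampler","vial_left","vial_right") if c=="top" else ("block","rail"):
        for d in tip_of(c,l): print(c,l,np.round(d['centre'],4),round(d['score'],2))
        if l=="block":
            for s in silhouettes(c,l):
                ys,xs=np.nonzero(s['pixels']);print('sil',round(s['score'],2),len(xs),xs.mean(),ys.mean(),xs.min(),xs.max(),ys.min(),ys.max())
    p=camera_params(c);print(c,p)
E
```

```text
pics
0.0 [0.24108682 0.49434033 0.40399984] [ 2.24930152e-01  9.74374675e-01 -6.28679911e-04 -1.55540519e-04]
top block [0.5404 0.0227 0.0052] 0.93
top block [ 2.809e-01 -2.100e-01  2.000e-04] 0.78
top block [ 0.2984  0.2046 -0.003 ] 0.65
top block [0.5926 0.3709 0.0048] 0.48
sil 0.95 3627 303.6424041907913 217.2594430658947 276 332 177 257
sil 0.9 3893 209.77703570511173 339.758797842281 170 250 296 384
top rail [0.6563 0.0352 0.0129] 0.65
top rail [ 4.275e-01  4.022e-01 -4.000e-04] 0.44
top rail [0.5408 0.0204 0.0089] 0.38
top sampler [0.6621 0.0336 0.0013] 0.65
top vial_left [0.5607 0.2132 0.0079] 0.73
top vial_right [ 0.6005 -0.1309  0.0089] 0.71
top {'K': array([[444.02101022,   0.        , 326.60872825],
       [  0.        , 444.02101022, 234.0472663 ],
       [  0.        ,   0.        ,   1.        ]]), 'distortion': array([-0.0914938,  0.       ,  0.       ,  0.       ,  0.       ]), 'R': array([[ 7.90330222e-03, -9.99968732e-01,  2.68621798e-04],
       [-9.96769339e-01, -7.89948673e-03, -7.99279802e-02],
       [ 7.99276030e-02,  3.63941012e-04, -9.96800605e-01]]), 't': a
[... 169 characters left out ...]

sil 0.79 2756 202.81313497822933 203.81821480406387 165 240 173 236
sil 0.76 3457 333.0404975412207 263.62597628001157 298 368 226 302
sil 0.68 2145 372.0289044289044 173.17482517482517 349 395 145 202
scene rail [0.6623 0.0348 0.0097] 0.93
scene {'K': array([[538.22829486,   0.        , 317.06407093],
       [  0.        , 538.22829486, 241.24140303],
       [  0.        ,   0.        ,   1.        ]]), 'distortion': array([-0.12280023,  0.        ,  0.        ,  0.        ,  0.        ]), 'R': array([[ 0.2929434 ,  0.95601509, -0.01480891],
       [ 0.7181918 , -0.23024095, -0.65665032],
       [-0.63117723,  0.18172574, -0.75404977]]), 't': array([-0.14624825, -0.32154262,  1.46390942])}
```

View pics/top0.png

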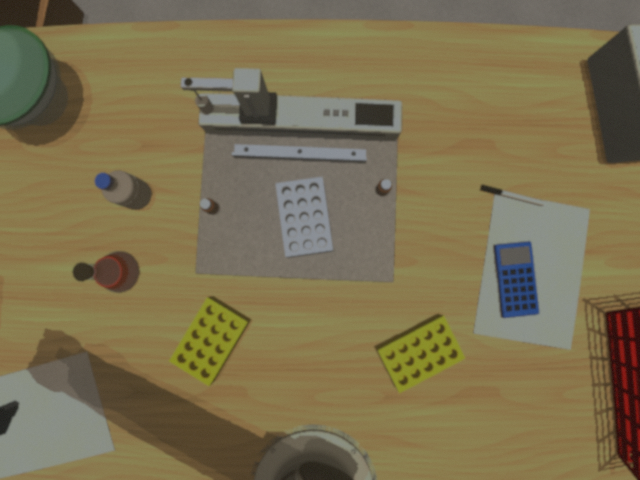

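View pics/scene0.png

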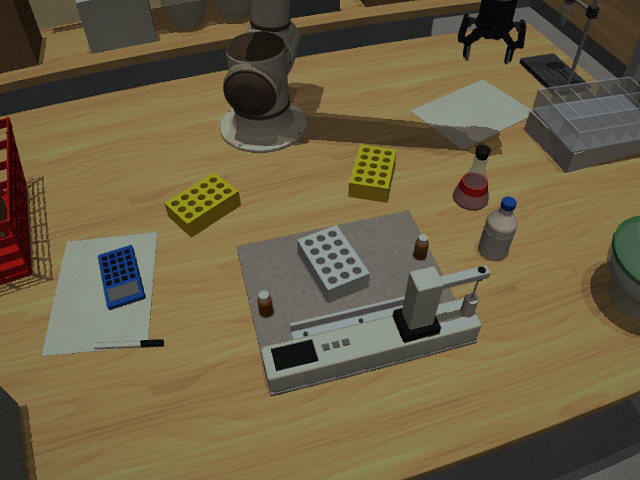

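The top view shows three candidates. The bare aluminium block stands on the grey deck at px (304,217), and two yellow look-alikes stand on the bench at (210,340) and (420,352). I choose the silver one. The rail runs from (233,150) to (366,155). The vials are at (208,206) and (385,187). Next I fit the block's pose and the rail line.

```bash
cat > h.py <<'E'
from bench import *
import cv2,numpy as np
from scipy.optimize import minimize
def cam(c):
    p=camera_params(c)
    if 'R' in p: return p['K'],p['distortion'],p['R'],p['t']
    from scipy.spatial.transform import Rotation as Ro
    o=get_obs();T=np.eye(4);T[:3,:3]=Ro.from_quat(o['eef_rot']).as_matrix();T[:3,3]=o['ee_pos']
    M=np.linalg.inv(T@p['T_tool_cam']);return p['K'],p['distortion'],M[:3,:3],M[:3,3]
def proj(C,X):
    K,d,R,t=C;return cv2.projectPoints(np.asarray(X,float),cv2.Rodrigues(R)[0],t,K,d)[0][:,0]
def unproj(C,uv,z):
    K,d,R,t=C;n=cv2.undistortPoints(np.asarray(uv,float).reshape(-1,1,2),K,d)[:,0]
    r=np.c_[n,np.ones(len(n))]@R;o=-R.T@t;return o+r*((z-o[2])/r[:,2])[:,None]
B=np.array([[x,y,z] for x in(-.046,.046) for y in(-.072,.072) for z in(0,.045)])
def boxw(q):
    c,s=np.cos(q[2]),np.sin(q[2]);return B@np.array([[c,s,0],[-s,c,0],[0,0,1]])+[q[0],q[1],.008]
def fit(C,mask,q0):
    dm=mask.astype(np.float32);S=4
    ys,xs=np.nonzero(mask);y0,x0,y1,x1=max(ys.min()-30,0),max(xs.min()-30,0),ys.max()+30,xs.max()+30
    M=cv2.GaussianBlur(cv2.resize(dm[y0:y1,x0:x1],None,fx=S,fy=S,interpolation=cv2.INTER_LINEAR),(0,0),3)
    def cost(q):
        uv=(proj(C,boxw(q))-[x0,y0]+.5)*S-.5
        I=np.zeros_like(M);cv2.fillConvexPoly(I,cv2.convexHull(np.round(uv*16).astype(np.int32)),1.,shift=4)
        return np.abs(I-M).sum()/M.sum()
    best=min((minimize(cost,[*q0[:2],a],method='Nelder-Mead',options=dict(initial_simplex=np.array([[*q0[:2],a]]*4)+np.r_[np.zeros((1,3)),np.diag([.01,.01,.15])])) for a in (q0[2:] if len(q0)>2 else np.arange(0,np.pi,np.pi/6))),key=lambda r:r.fun)
    return best.x,best.fun
# rail frame, filled in after the measurement
def block(c='top',q0=None,ref=(0.54,.02)):
    im=get_image(c);C=cam(c)
    ok=[]
    for s in silhouettes(c,'block'):
        m=s['pixels'];ys,xs=np.nonzero(m);w=unproj(C,[[xs.mean(),ys.mean()]],.04)[0]
        if np.hypot(*(w[:2]-ref))<.13 and s['score']>.3 and len(xs)>1000: ok.append((np.hypot(*(w[:2]-ref)),m,w))
    if not ok: return im,None,None
    _,m,w=min(ok,key=lambda r:r[0]);q,f=fit(C,m,q0 if q0 is not None else w[:2]);return im,q,f
E
python3 - <<'E'
from h import *
for c in('top','scene'):
    im,q,f=block(c);print(c,q,np.degrees(q[2]) if q is not None else 0,f)
C=cam('top');im=get_image('top');g=im.max(2).astype(float)
# rail near top edge and deck near edge
E=[];D=[]
for u in range(240,362,4):
    col=cv2.GaussianBlur(g,(3,3),0)[150:170,u];d=np.diff(col);k=d.argmin();
    k2=k+ (0 if k in(0,len(d)-1) else .5*(d[k-1]-d[k+1])/(d[k-1]-2*d[k]+d[k+1]));E.append([u,150+k2+.5])
E=np.array(E);p=np.polyfit(E[:,0],E[:,1],1);r=E[:,1]-np.polyval(p,E[:,0]);print('edge',p,r.std())
W=unproj(C,[[240,np.polyval(p,240)],[362,np.polyval(p,362)]],.033);print(W,np.degrees(np.arctan2(*(W[0]-W[1])[:2])))
print(unproj(C,[[233,157],[366,162]],.033),unproj(C,[[196,272],[393,281]],.008))
cv2.imwrite('pics/crop.png',cv2.resize(im[90:290,180:410],None,fx=3,fy=3,interpolation=cv2.INTER_CUBIC)[:,:,::-1])
E
```

```text
top [0.53799912 0.02259062 1.71909428] 98.49684680664093 0.047784224152565
scene [0.54293053 0.01996801 1.71185089] 98.08183141960058 0.053189415484666824
edge [4.05288263e-02 1.44998825e+02] 0.06666627629895919
[[ 0.66382355  0.15201924  0.033     ]
 [ 0.65521554 -0.09151404  0.033     ]] 2.0243523083196147
[[ 0.65915697  0.16597198  0.033     ]
 [ 0.65056435 -0.09947451  0.033     ]] [[ 0.42934438  0.24050967  0.008     ]
 [ 0.41495375 -0.15594208  0.008     ]]
```

View pics/crop.png

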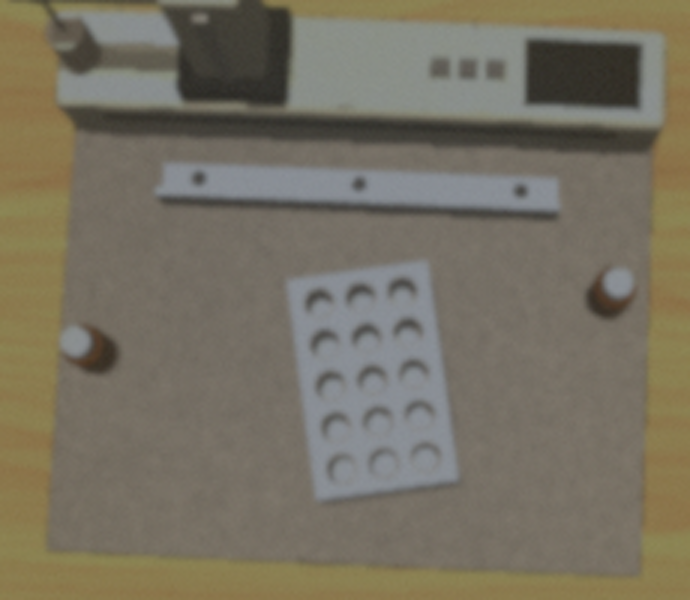

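The crop confirms the silver block, bounded by about (290,280), (430,262), (458,480) and (318,498). Fitted pose is (0.540, 0.021), long axis at 8°. The rail line is at 88°, with its near face at x≈0.66 and its middle at y≈0.033, so the block needs about +80° counter-clockwise. I'll push the far-right corner toward +y first, then the near-left corner.

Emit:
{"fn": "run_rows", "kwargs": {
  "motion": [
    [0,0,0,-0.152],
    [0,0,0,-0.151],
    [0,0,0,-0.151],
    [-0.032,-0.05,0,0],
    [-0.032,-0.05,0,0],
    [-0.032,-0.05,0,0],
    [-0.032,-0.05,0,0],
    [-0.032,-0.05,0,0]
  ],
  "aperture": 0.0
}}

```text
refused: motion: the value is not of type 'object' (schema: type "object"). Nothing was moved.
```

I used the wrong layout. The manual says an object with one list for each field; once more.

Emit:
{"fn": "run_rows", "kwargs": {
  "motion": {"dx":[0,0,0,-0.032,-0.032,-0.032,-0.032,-0.032],"dy":[0,0,0,-0.05,-0.05,-0.05,-0.05,-0.05],"dz":[0,0,0,0,0,0,0,0],"yaw":[-0.152,-0.151,-0.151,0,0,0,0,0]},
  "aperture": 0.0
}}

```text
clock: 1.8
ee_pos: [0.4018, 0.2426, 0.4049]
eef_rot: [-0.0, 1.0, 0.0, 0.0]
force: [0.8, 0.8, -0.4]
width: 0.005
grip_force: 0.0
```

Emit:
{"fn": "run_rows", "kwargs": {
  "motion": {"dx":[-0.032,-0.032,-0.032,-0.032,-0.032,-0.032,0],"dy":[-0.05,-0.05,-0.05,-0.05,-0.05,-0.05,0],"dz":[0,0,0,0,0,0,0],"yaw":[0,0,0,0,0,0,0]}
}}

```text
clock: 2.68
ee_pos: [0.5947, -0.0588, 0.403]
eef_rot: [0.002, 1.0, -0.0, -0.001]
force: [-0.1, 1.6, 0.2]
width: -0.002
grip_force: 0.0
```

Emit:
{"fn": "run_rows", "kwargs": {
  "motion": {"dx":[0,0,0,0,0,0],"dy":[0,0,0,0,0,0],"dz":[0.05,0.05,0.05,0.04,0.015,0],"yaw":[0,0,0,0,0,0]}
}}

```text
clock: 3.42
ee_pos: [0.593, -0.0551, 0.1998]
eef_rot: [-0.0, 1.0, 0.0, -0.0]
force: [0.7, 0.0, 1.2]
width: -0.001
grip_force: 0.0
```

Emit:
{"fn": "run_rows", "kwargs": {
  "motion": {"dx":[0,0,0,0],"dy":[0.008,0.008,0.008,0],"dz":[0,0,0,0],"yaw":[0,0,0,0]}
}}

```text
clock: 3.92
ee_pos: [0.5934, -0.0309, 0.2003]
eef_rot: [-0.001, 1.0, -0.0, 0.001]
force: [0.6, 0.2, -0.3]
width: 0.005
grip_force: 0.0
```

Emit:
{"fn": "run_rows", "kwargs": {
  "motion": {"dx":[0,0,0,0],"dy":[0.01,0.01,0.01,0],"dz":[0,0,0,0],"yaw":[0,0,0,0]}
}}

```text
clock: 4.42
ee_pos: [0.5935, -0.0014, 0.2]
eef_rot: [-0.0, 1.0, -0.0, 0.0]
force: [1.0, -1.9, 0.6]
width: 0.003
grip_force: 0.7
```

Emit:
{"fn": "run_rows", "kwargs": {
  "motion": {"dx":[0,0,0,0,0],"dy":[0.008,0.008,0.008,0.008,0],"dz":[0,0,0,0,0],"yaw":[0,0,0,0,0]}
}}

```text
clock: 5.05
ee_pos: [0.5933, 0.0303, 0.1999]
eef_rot: [-0.0, 1.0, 0.0, 0.0]
force: [1.7, -1.5, 1.7]
width: 0.0
grip_force: 1.2
```

```bash
python3 - <<'E'
from h import *
for c in('scene','top'):
    im,q,f=block(c);print(c,q,np.degrees(q[2]) if q is not None else 0,f);cv2.imwrite(f'pics/{c}1.png',im[:,:,::-1])
E
```

```text
scene [ 0.52962637  0.05317127 -0.89037731] -51.01486180256241 2.019993543624878
top None 0 None
```

View pics/scene1.png

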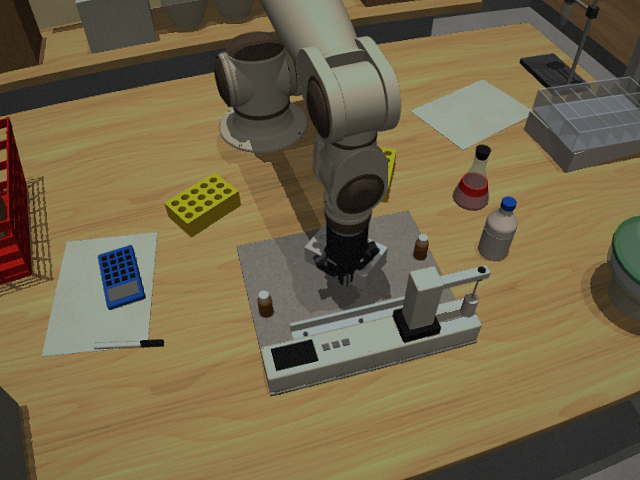

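The scene picture shows the closed fingertips at about (345,278) beside the block at (345,255). The block has turned a good way and the vials at (265,304) and (421,247) are untouched. I'll back off and measure.

Emit:
{"fn": "run_rows", "kwargs": {
  "motion": {"dx":[0,0,0,0.055,0.055,0.055,0.055,0.055],"dy":[-0.03,0,0,0.01,0.01,0.01,0.01,0.01],"dz":[0,-0.05,-0.05,0,0,0,0,0],"yaw":[0,0,0,0,0,0,0,0]}
}}

```text
clock: 6.25
ee_pos: [0.3161, 0.0504, 0.2992]
eef_rot: [0.0, 1.0, 0.0, -0.001]
force: [-0.4, 1.5, 0.6]
width: 0.0
grip_force: 0.0
```

```bash
python3 - <<'E'
from h import *
for c in('top','scene'):
    im,q,f=block(c);print(c,q,np.degrees(q[2]) if q is not None else 0,f)
E
```

```text
top [0.52487912 0.05591726 2.26077966] 129.53313317673945 0.049177441745996475
scene [0.52906027 0.05260809 2.26248369] 129.63076640885296 0.06167662888765335
```

Emit:
{"fn": "run_rows", "kwargs": {
  "motion": {"dx":[-0.04,-0.041,-0.04,0,0,0],"dy":[0.009,0.009,0.009,0,0,0],"dz":[0,0,0,0.05,0.05,0],"yaw":[0,0,0,0,0,0]}
}}

```text
clock: 7.2
ee_pos: [0.4384, 0.0769, 0.1957]
eef_rot: [0.0, 1.0, -0.001, -0.004]
force: [-1.2, -0.1, -0.0]
width: -0.001
grip_force: 0.0
```

Emit:
{"fn": "run_rows", "kwargs": {
  "motion": {"dx":[-0.006,-0.006,-0.006,-0.006,-0.006,0],"dy":[-0.008,-0.008,-0.008,-0.007,-0.007,0],"dz":[0,0,0,0,0,0],"yaw":[0,0,0,0,0,0]}
}}

```text
clock: 7.95
ee_pos: [0.4701, 0.0386, 0.2013]
eef_rot: [0.0, 1.0, 0.0, 0.001]
force: [-0.5, -0.6, 1.2]
width: 0.003
grip_force: 0.4
```

Emit:
{"fn": "run_rows", "kwargs": {
  "motion": {"dx":[-0.007,-0.008,-0.008,0],"dy":[-0.007,-0.006,-0.005,0],"dz":[0,0,0,0],"yaw":[0,0,0,0]}
}}

```text
clock: 8.45
ee_pos: [0.4927, 0.0209, 0.2007]
eef_rot: [0.0, 1.0, -0.0, 0.0]
force: [-2.8, -0.3, 1.5]
width: 0.0
grip_force: 1.3
```

Emit:
{"fn": "run_rows", "kwargs": {
  "motion": {"dx":[0.03,0.03,0,0.03,0.04,0.04,0],"dy":[0.02,0.02,0,0,0.04,0.04,0],"dz":[0,0,-0.05,-0.05,0,0,0],"yaw":[0,0,0,0,0,0,0]}
}}

```text
clock: 9.32
ee_pos: [0.3206, 0.1432, 0.3012]
eef_rot: [-0.003, 1.0, 0.001, 0.002]
force: [0.1, 0.3, 0.2]
width: -0.001
grip_force: 0.0
```

```bash
python3 - <<'E'
from h import *
for c in('top','scene'):
    im,q,f=block(c);print(c,q,np.degrees(q[2]) if q is not None else 0,f)
    cv2.imwrite(f'pics/{c}2.png',im[:,:,::-1])
E
```

```text
top [ 0.56136667  0.04405243 -0.35688331] -20.447907470319322 0.05229829624295235
scene [ 0.56554391  0.04040677 -0.36866252] -21.12280619228017 0.05974987521767616
```

Emit:
{"fn": "run_rows", "kwargs": {
  "motion": {"dx":[-0.045,-0.045,-0.045,0,0,0,0],"dy":[-0.036,-0.036,-0.036,0,0,0,0],"dz":[0,0,0,0.05,0.05,0.013,0],"yaw":[0,0,0,0.035,0,0,0]},
  "aperture": 1.0
}}

```text
clock: 10.4
ee_pos: [0.4575, 0.0327, 0.1869]
eef_rot: [0.018, 1.0, -0.0, -0.0]
force: [0.3, -0.9, 0.9]
width: 0.998
grip_force: 0.0
```

Emit:
{"fn": "run_rows", "kwargs": {
  "motion": {"dx":[-0.01,-0.01,-0.01,-0.01,-0.01,-0.01,0],"dy":[0,0,0,0,0,0,0],"dz":[0,0,0,0,0,0,0],"yaw":[0,0,0,0,0,0,0]}
}}

```text
clock: 11.28
ee_pos: [0.5177, 0.0309, 0.1863]
eef_rot: [0.018, 1.0, -0.001, -0.0]
force: [0.5, -3.4, -3.2]
width: 0.997
grip_force: 1.7
```

Emit:
{"fn": "run_rows", "kwargs": {
  "motion": {"dx":[-0.008,-0.008,-0.008,0],"dy":[0,0,0,0],"dz":[0,0,0,0],"yaw":[0,0,0,0]}
}}

```text
clock: 11.78
ee_pos: [0.5411, 0.0307, 0.1863]
eef_rot: [0.017, 1.0, 0.0, -0.001]
force: [-3.0, 0.2, -2.2]
width: 1.003
grip_force: 1.9
```

Emit:
{"fn": "run_rows", "kwargs": {
  "motion": {"dx":[-0.003,-0.003,-0.003],"dy":[0,0,0],"dz":[0,0,0],"yaw":[0,0,0]}
}}

```text
clock: 12.15
ee_pos: [0.5482, 0.0303, 0.1861]
eef_rot: [0.017, 1.0, 0.0, -0.003]
force: [-25.1, -1.0, 10.6]
width: 1.001
grip_force: 12.8
```

Emit:
{"fn": "run_rows", "kwargs": {
  "motion": {"dx":[-0.003,-0.002],"dy":[0,0],"dz":[0,0],"yaw":[0,0]}
}}

```text
clock: 12.4
ee_pos: [0.5501, 0.0301, 0.186]
eef_rot: [0.016, 1.0, 0.0, -0.008]
force: [-49.7, -4.0, 26.6]
width: 1.001
grip_force: 24.8
```

```bash
python3 - <<'E'
from h import *
for c in('top','scene'):
    im,q,f=block(c,ref=(.6,.03));print(c,q,np.degrees(q[2]) if q is not None else 0,f)
    cv2.imwrite(f'pics/{c}3.png',im[:,:,::-1])
E
```

```text
top None 0 None
scene [ 0.60243737  0.04780893 -0.25733641] -14.744290307766631 0.09154016524553299
```

Emit:
{"fn": "run_rows", "kwargs": {
  "motion": {"dx":[0.01,0.04,0.05,0.05,0.05,0.02,0],"dy":[0,0,0,0.03,0.06,0.05,0],"dz":[0,0,-0.05,-0.05,0,0,0],"yaw":[0,0,0,0,0,0,0]}
}}

```text
clock: 13.48
ee_pos: [0.3635, 0.1618, 0.2724]
eef_rot: [0.015, 1.0, 0.001, 0.001]
force: [-0.5, 0.8, -1.1]
width: 1.0
grip_force: 0.0
```

```bash
python3 - <<'E'
from h import *
for c in('top','scene'):
    im,q,f=block(c,ref=(.6,.03));print(c,q,np.degrees(q[2]) if q is not None else 0,f)
    cv2.imwrite(f'pics/{c}4.png',im[:,:,::-1])
    if c=='top': cv2.imwrite('pics/crop4.png',cv2.resize(im[110:250,200:400],None,fx=4,fy=4,interpolation=cv2.INTER_CUBIC)[:,:,::-1])
E
```

```text
top [ 0.5984112   0.05159303 -0.27653512] -15.844295202083964 0.04894135519862175
scene [0.6015046  0.0487947  2.89668827] 165.9680127187615 0.06679489463567734
```

View pics/crop4.png

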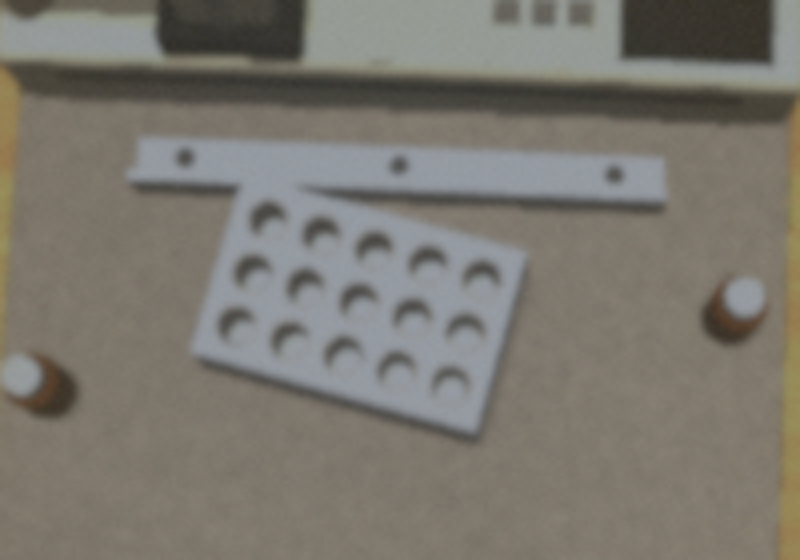

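The crop shows the far-left corner on the rail at about (245,185), with the block still about 14° off. The open fingers had straddled the near-right corner at (478,436). I'll push that corner with closed fingers.

Emit:
{"fn": "run_rows", "kwargs": {
  "motion": {"dx":[-0.036,-0.036,-0.036,-0.036,0,0,0],"dy":[-0.036,-0.036,-0.036,-0.036,0,0,0],"dz":[0,0,0,0,0.04,0.033,0],"yaw":[0,0,0,0,0,0,0]},
  "aperture": 0.0
}}

```text
clock: 14.55
ee_pos: [0.5027, 0.0086, 0.1961]
eef_rot: [0.019, 1.0, -0.0, -0.002]
force: [-0.7, -0.3, 0.3]
width: 0.001
grip_force: 0.0
```

Emit:
{"fn": "run_rows", "kwargs": {
  "motion": {"dx":[-0.008,-0.008,-0.008,0],"dy":[0,0,0,0],"dz":[0,0,0,0],"yaw":[0,0,0,0]}
}}

```text
clock: 15.05
ee_pos: [0.5282, 0.0094, 0.199]
eef_rot: [0.017, 1.0, -0.0, 0.0]
force: [-0.4, 0.1, 0.1]
width: 0.002
grip_force: 0.0
```

Emit:
{"fn": "run_rows", "kwargs": {
  "motion": {"dx":[-0.006,-0.006,0],"dy":[0,0,0],"dz":[0,0,0],"yaw":[0,0,0]}
}}

```text
clock: 15.42
ee_pos: [0.539, 0.0087, 0.1981]
eef_rot: [0.018, 1.0, -0.0, -0.001]
force: [-3.9, -2.9, 1.0]
width: -0.004
grip_force: 2.0
```

Emit:
{"fn": "run_rows", "kwargs": {
  "motion": {"dx":[-0.005,-0.005,-0.002,0],"dy":[0,0,0,0],"dz":[0,0,0,0],"yaw":[0,0,0,0]}
}}

```text
clock: 15.92
ee_pos: [0.5507, 0.0081, 0.198]
eef_rot: [0.018, 1.0, -0.001, -0.002]
force: [-6.4, -4.4, 0.9]
width: 0.002
grip_force: 2.9
```

Emit:
{"fn": "run_rows", "kwargs": {
  "motion": {"dx":[-0.002,-0.002],"dy":[0,0],"dz":[0,0],"yaw":[0,0]}
}}

```text
clock: 16.18
ee_pos: [0.5544, 0.0079, 0.198]
eef_rot: [0.018, 1.0, -0.001, -0.002]
force: [-8.3, -4.8, 1.5]
width: 0.001
grip_force: 3.8
```

Emit:
{"fn": "run_rows", "kwargs": {
  "motion": {"dx":[-0.002,0],"dy":[0,0],"dz":[0,0],"yaw":[0,0]}
}}

```text
clock: 16.42
ee_pos: [0.5567, 0.0079, 0.198]
eef_rot: [0.018, 1.0, -0.001, -0.002]
force: [-6.5, -4.0, 0.5]
width: -0.001
grip_force: 3.0
```

Emit:
{"fn": "run_rows", "kwargs": {
  "motion": {"dx":[-0.002,0],"dy":[0,0],"dz":[0,0],"yaw":[0,0]}
}}

```text
clock: 16.68
ee_pos: [0.5581, 0.0078, 0.198]
eef_rot: [0.018, 1.0, -0.001, -0.002]
force: [-10.9, -4.0, 4.3]
width: 0.002
grip_force: 5.6
```

Emit:
{"fn": "run_rows", "kwargs": {
  "motion": {"dx":[-0.002,0],"dy":[0,0],"dz":[0,0],"yaw":[0,0]}
}}

```text
clock: 16.92
ee_pos: [0.5587, 0.0078, 0.198]
eef_rot: [0.018, 1.0, -0.001, -0.004]
force: [-22.8, -3.9, 11.8]
width: -0.003
grip_force: 11.5
```

Emit:
{"fn": "run_rows", "kwargs": {
  "motion": {"dx":[-0.002,0],"dy":[0,0],"dz":[0,0],"yaw":[0,0]}
}}

```text
clock: 17.18
ee_pos: [0.5594, 0.0078, 0.198]
eef_rot: [0.018, 1.0, -0.001, -0.006]
force: [-34.1, -3.7, 19.6]
width: 0.007
grip_force: 17.2
```

Force climbs sharply, so the block is against the rail. I'll back off and measure.

Emit:
{"fn": "run_rows", "kwargs": {
  "motion": {"dx":[0.01,0.04,0.05,0.05,0.05,0.02,0],"dy":[0,0,0,0.03,0.06,0.05,0],"dz":[0,0,-0.05,-0.05,0,0,0],"yaw":[0,0,0,0,0,0,0]}
}}

```text
clock: 18.05
ee_pos: [0.3717, 0.1398, 0.284]
eef_rot: [0.015, 1.0, 0.001, 0.001]
force: [-0.4, -0.5, 0.1]
width: 0.001
grip_force: 0.0
```

```bash
python3 - <<'E'
from h import *
for c in('top','scene'):
    im,q,f=block(c,ref=(.61,.05));print(c,q,np.degrees(q[2]) if q is not None else 0,f)
    for l in('vial_left','vial_right'): print(l,[np.round(d['centre'],3) for d in tip_of(c,l)[:1]])
    if c=='top': cv2.imwrite('pics/crop5.png',cv2.resize(im[110:250,200:400],None,fx=4,fy=4,interpolation=cv2.INTER_CUBIC)[:,:,::-1])
E
```

```text
top [0.61381461 0.05764333 3.10357414] 177.8216997607918 0.04603010043501854
vial_left [array([0.561, 0.212, 0.008])]
vial_right []
scene [0.60687999 0.05636756 3.096926  ] 177.44078949039354 0.17559130489826202
vial_left [array([0.563, 0.209, 0.005])]
vial_right [array([ 0.598, -0.136,  0.009])]
```

View pics/crop5.png

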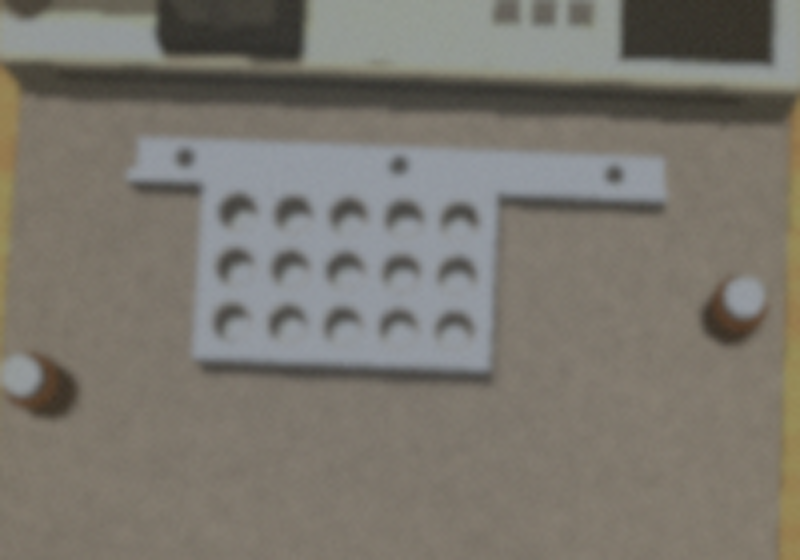

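The crop shows the block lying along the rail, from (205,190) to (498,200), with no visible gap; yaw is 177.8° against the rail's 178.0°. The vials have not moved. One gentle press at the middle will seat it evenly.

Emit:
{"fn": "run_rows", "kwargs": {
  "motion": {"dx":[-0.05,-0.05,-0.05,0,0,0,-0.01,0],"dy":[-0.025,-0.025,-0.024,0,0,0,0,0],"dz":[0,0,0,0.045,0.04,0,0,0],"yaw":[0,0,0,0,0,0,0,0]}
}}

```text
clock: 19.45
ee_pos: [0.5317, 0.0577, 0.2006]
eef_rot: [0.017, 1.0, 0.0, 0.002]
force: [0.6, -0.1, 0.0]
width: 0.0
grip_force: 0.0
```

Emit:
{"fn": "run_rows", "kwargs": {
  "motion": {"dx":[-0.01,-0.005,-0.005,0],"dy":[0,0,0,0],"dz":[0,0,0,0],"yaw":[0,0,0,0]}
}}

```text
clock: 19.95
ee_pos: [0.5506, 0.057, 0.1983]
eef_rot: [0.017, 1.0, -0.0, -0.0]
force: [0.8, 0.1, 0.2]
width: 0.001
grip_force: 0.0
```

Emit:
{"fn": "run_rows", "kwargs": {
  "motion": {"dx":[-0.003,-0.002,0],"dy":[0,0,0],"dz":[0,0,0],"yaw":[0,0,0]}
}}

```text
clock: 20.32
ee_pos: [0.5554, 0.0568, 0.1985]
eef_rot: [0.017, 1.0, -0.0, 0.0]
force: [0.8, -0.1, -0.3]
width: 0.002
grip_force: 0.0
```

Emit:
{"fn": "run_rows", "kwargs": {
  "motion": {"dx":[-0.003,-0.002,0],"dy":[0,0,0],"dz":[0,0,0],"yaw":[0,0,0]}
}}

```text
clock: 20.7
ee_pos: [0.5594, 0.0567, 0.1984]
eef_rot: [0.017, 1.0, 0.0, -0.002]
force: [-8.1, -0.2, 5.6]
width: -0.003
grip_force: 4.4
```

Emit:
{"fn": "run_rows", "kwargs": {
  "motion": {"dx":[-0.002,0],"dy":[0,0],"dz":[0,0],"yaw":[0,0]}
}}

```text
clock: 20.95
ee_pos: [0.5601, 0.0566, 0.1984]
eef_rot: [0.017, 1.0, 0.0, -0.003]
force: [-20.3, 1.9, 13.1]
width: 0.001
grip_force: 10.2
```

Emit:
{"fn": "run_rows", "kwargs": {
  "motion": {"dx":[-0.002,0],"dy":[0,0],"dz":[0,0],"yaw":[0,0]}
}}

```text
clock: 21.2
ee_pos: [0.5608, 0.0566, 0.1984]
eef_rot: [0.017, 1.0, 0.0, -0.005]
force: [-32.1, 0.8, 20.1]
width: -0.002
grip_force: 16.0
```

Emit:
{"fn": "run_rows", "kwargs": {
  "motion": {"dx":[0.01,0.04,0.05,0.05,0.05,0,0],"dy":[0,0,0,0.03,0.06,0,0],"dz":[0,0,-0.05,-0.05,0,0,0],"yaw":[0,0,0,0,0,0,0]}
}}

```text
clock: 22.08
ee_pos: [0.3921, 0.1351, 0.2834]
eef_rot: [0.017, 1.0, 0.0, 0.0]
force: [0.9, 1.2, -1.3]
width: 0.0
grip_force: 0.0
```

```bash
python3 - <<'E'
from h import *
im,q,f=block('top',ref=(.61,.05));print(q,np.degrees(q[2]),f)
if f<.08 and abs(np.degrees(q[2])%180-178)<1: print(job_done())
E
```

```text
[ 0.61377867  0.05798306 -0.03028956] -1.735463703753353 0.05554015934467316
the job is handed in; nothing more can be done
None
```

I handed the job in at about 22 s. By camera fit the block lies flush along the stop rail, within about 0.3° of parallel and about 25 mm left of its middle, with the robot clear and both vials where they started; the judge's verdict was not shown.

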